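# Feel out the flush bin release on a robot vacuum and press it

### The job

Release the dust bin of the robot vacuum: with a fingertip, feel gently along the flat grey insert in its lid for the flush release button, press the button in until the clear bin springs out at the rim, then let the button come back up and take the hand away. Leave the bin where its spring has pushed it, without pulling it out any farther. Pick nothing up, keep off the raised round sensor turret, and leave the filter cassettes, the cyclone cap and the spudger lying where they are.

Things in the scene. Friction and masses are not known exactly. Their poses are not given: they have to be found in the camera images.
- robovac: Robot vacuum on the counter: a white plastic disc 350 mm across, lid top 97 mm above the counter; it is heavy and does not shift. Origin at the disc's centre, on the counter. x points from the turret across the lid to the dust bin at the rim, y along the lid insert, z up; turned at most 30 degrees from the world axes.
- insert_mid (a point): Middle of the top face of the flat grey lid insert, 95 mm above the counter; axes as the vacuum's. The insert shows 176 mm long (y) by 66 mm wide (x), is level, 2 mm lower than the white lid around it, and rigid except for the release button, which is centred across it and lies somewhere along it: its centre is up to 50 mm either side of this point, not given, to be felt for.
- release_button (a joint): How far the release button is pressed straight down, m: 0 at rest, 0.005 fully in. A rectangular pad in the insert, 56 mm (y) by 48 mm (x), same grey plastic, 1 mm gap around it, its top 2 mm below the insert's face. It gives from about 1.6 N, takes about 6 N fully in, frees the bin at about 3.5 mm and springs back when let go.
- dust_bin (a joint): How far the clear dust bin (190 mm wide, at the rim beyond the insert) has slid out of the vacuum along the vacuum's x axis, in m: 0 to 0.001 latched; once freed its spring pushes it to about 0.023 and it stays there.
- sensor_turret: Raised round black sensor turret on the lid, 76 mm across and 22 mm high, its top 119 mm above the counter, 88 mm from the disc's centre on the side away from the bin (its axis is 118 mm from the insert's centre line); origin at the centre of its underside. Delicate: keep off.
- cassette_a: Slim filter cassette, grey frame with white pleats, 120 x 62 x 18 mm, lying flat beside the vacuum on its +y side; origin at the centre of its underside, x along its length. Loose; leave alone.
- cassette_b: Slim filter cassette like the other, lying beside the vacuum on its -y side; origin at the centre of its underside, x along its length. Loose; leave alone.
- cyclone_cap: Yellow plastic cyclone cap, a ribbed cone 92 mm across and 58 mm high with a grip bar on top, standing beyond the second cassette; origin at the centre of its underside. Loose; leave alone.
- spudger: Black plastic spudger, a flat bar about 155 mm long, 12 mm wide and 6 mm thick, lying beyond the first cassette; origin at the middle of its underside, x along its length. Loose; leave alone.

How it is judged:
By the outcome, as a careful person would: the job done as asked, in the order asked, and still so for the second after the job is handed in, with the robot touching nothing.
It also fails if it takes over 38 s, if anything falls off the work surface, if the arm or the gripper's body presses on something with over 40 N, if the wrist force passes 120 N, or if a joint passes its speed limit or range.

### The arm

A 6-joint arm with a two-finger parallel gripper is mounted at the origin on the work surface. World frame = base frame: x ahead of the robot, y to its left, z up, the work surface at z = 0. Lengths are in m, angles in rad, forces in N, time in s.
With the tool pointing down it reaches from about 0.425 to 0.95 m from the base axis. Payload 3.5 kg.
Tool frame: the origin (TCP) lies midway between the tips of the shut fingers; the grasp point (between the pads) lies 19 mm behind it; z points along the fingers, y is the direction in which the jaws open and shut (so a half turn about z gives the same grasp; the last joint's range is limited). The gripper opens to 85 mm and grips with 20 to 120 N. Pads are 22 mm wide; open, the fingers measure 114 mm over their backs; the gripper's body (76 mm by 85 mm) begins 54 mm behind the grasp point. The pads swing forward as they close: fully open they stand 13 mm farther back than shut.
Start: joints at [-1.461, 0.286, 1.577, -0, 1.279, -0.15], TCP at [0.173, -0.652, 0.231] pointing down, gripper open.
Joint ranges: [-2.77, 2.77], [-0.9, 2.22], [0.21, 2.48], [-1.53, 4.67], [0.24, 2.81], [-2.84, 2.84]. Speed limits (rad/s): [2.79, 2.79, 3.14, 3.14, 3.14, 3.14].

### API

Orientations are given as a rotation vector (axis times angle).
In Python, from rig import * gives the robot as it stands.
- The arm moves only by the tool arm_command, never from a script. Its argument "commands" is text: rows parted by semicolons, each of 6 numbers parted by spaces: the shift along the tool's x, y, z in m, then the turn, a rotation vector about the tool's x, y, z in degrees. A call has 1 to 12 rows; each row shifts and turns the pose as measured when the row begins, along the tool's axes as they then stand; what a row does not reach is not made up. A row lasts 1/8 s, in which the tool goes at most 62.5 mm and 10.7 degrees, less where a joint would pass 70% of its speed; a pose out of reach is approached as far as the arm can. A call is refused whole if a number of a shift passes 0.0625 or a number of a turn 10.7, either way. A call with a gripper value outside its range is refused whole. "fingers" is the opening, from -1 (shut) to 1 (fully open), set as the call begins (left out, the last holds). The fingers move at their own pace and stop on an object; "force" is the grip in N (left out, the last holds). Time passes only in rows, so rows that do not move let the fingers close. It gives the time, the measured TCP pose, the force and the opening at its end, in the units of the state.
- observe(): the state, without advancing time (a new reading comes with each control period).
- snapshot(name): name is "scene" or "top"; returns a dict with "img" (480x640x3 uint8, red, green, blue), "K" (3x3 intrinsics, pixels), "eye" and "rotation" of the camera in the world. Camera axes: x right, y up, looking along -z (the intrinsics and any distortion apply to the point x, -y, -z); pixel columns grow to the right and rows downward; lengths in m; the calibration is good to about 2 mm. A picture is of the moment at which its call begins. There is no depth.
- finish_job(): hands the job in, once; it reports no verdict.
The state is a dict: "clock": time; "qpos": joint angles; "joint_velocities": joint speeds; "effort": joint torques, N m; "position": TCP position; "ee_rot": TCP orientation; "contact_force": force on the tool from outside, world axes, zero at the start; "ft_torque": the same for the moment, N m; "finger_gap": finger opening in m.
Only numpy, scipy, OpenCV 4.12 (cv2) and the standard library are available. Lean on these libraries where they do the work, as an engineer would, in place of code of your own. Each camera call takes 0.05 s, during which the arm holds its last target.

## Working session

There is one attempt and no reset: what is moved stays moved. The work goes in short steps, Python scripts to look and compute and a tool call to move; the robot and the scene stay as the last step left them, time stands still between calls to the robot, and variables do not carry over. Pictures are saved under pics/ and viewed, and the job is handed in when it is done.

Besides the shell and the picture viewer there is one more tool, called as a command line: name --argument value ..., lists and objects as JSON in quotes. arm_command: Moves the arm, as the interface text tells. Its arguments: {"type":"object","properties":{"commands":{"type":"string"},"fingers":{"type":"number"},"force":{"type":"number"}},"required":["commands"]}

```bash
mkdir -p pics; ls
python3 - <<'E'
from rig import *
import cv2,json,numpy as np
s=observe();print({k:np.round(v,4).tolist() for k,v in s.items()})
for n in("scene","top"):
    d=snapshot(n);cv2.imwrite(f"pics/{n}0.png",d["img"][:,:,::-1])
    print(n,np.round(d["K"],2).tolist(),np.round(d["eye"],4).tolist(),np.round(d["rotation"],4).tolist(),[k for k in d])
E
```

```text
pics
{'clock': 0.0, 'qpos': [-1.461, 0.2872, 1.5782, 0.0, 1.2786, -0.15], 'joint_velocities': [0.0017, 0.0037, 0.0014, -0.0009, 0.0015, 0.0001], 'effort': [0.0009, -40.5982, -29.2627, -0.0001, 0.0059, -0.0], 'position': [0.1734, -0.6517, 0.2299], 'ee_rot': [-3.1128, -0.4067, -0.0001], 'contact_force': [-0.1266, 0.2187, 0.6113], 'ft_torque': [0.0205, 0.0, -0.0381], 'finger_gap': 0.0851}
scene [[531.41, 0.0, 320.77], [0.0, 531.41, 240.55], [0.0, 0.0, 1.0]] [1.1084, -0.3517, 1.2406] [0.5128, 0.288, 0.9473] ['img', 'K', 'eye', 'rotation']
top [[507.07, 0.0, 316.04], [0.0, 507.07, 234.28], [0.0, 0.0, 1.0]] [0.3322, 0.0533, 1.1756] [0.1014, -0.1223, -1.5804] ['img', 'K', 'eye', 'rotation']
```

View pics/scene0.png

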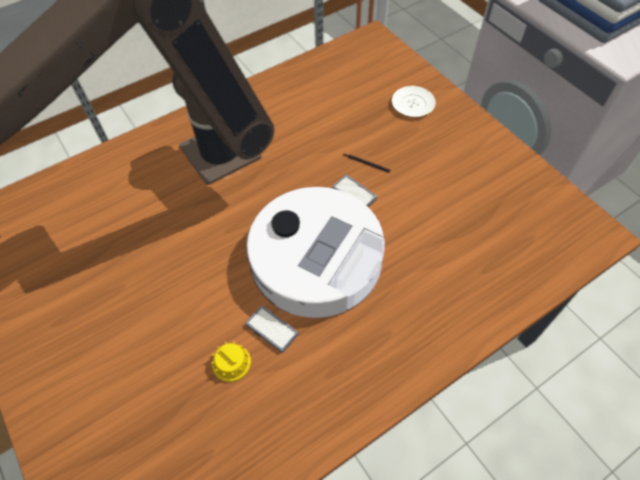

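View pics/top0.png

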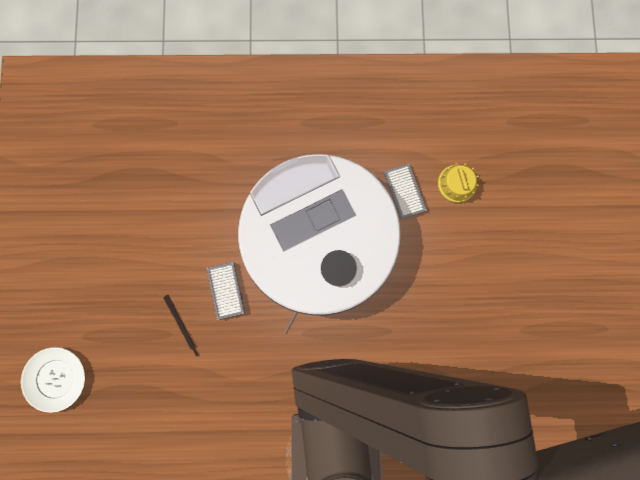

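Run:
```python
import cv2
a=cv2.imread("pics/top0.png")[145:320,230:410]
cv2.imwrite("pics/topc.png",cv2.resize(a[:130,:140],None,fx=5.5,fy=4.6*1.0 and 4.6,interpolation=cv2.INTER_CUBIC) if 0 else cv2.resize(a[:120,:140],None,fx=5,fy=5,interpolation=cv2.INTER_CUBIC))
b=cv2.imread("pics/scene0.png")[180:320,240:400]
cv2.imwrite("pics/scenec.png",cv2.resize(b,None,fx=4,fy=4,interpolation=cv2.INTER_CUBIC))
```

```text
(no output)
```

View pics/topc.png

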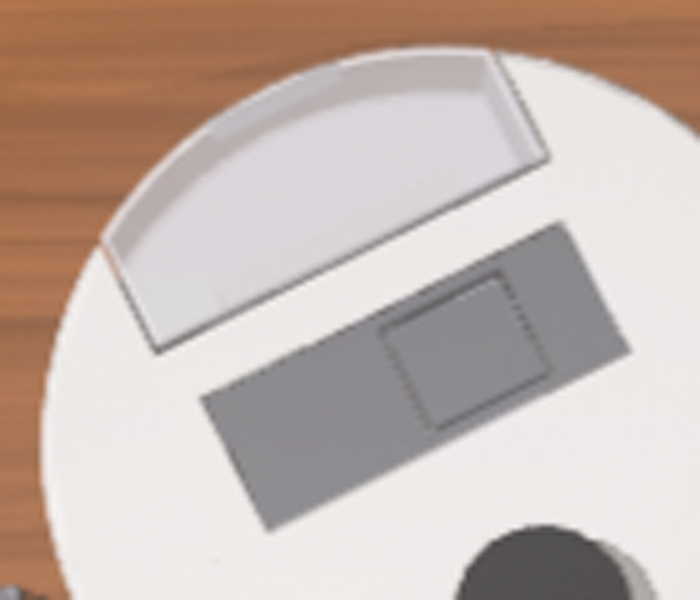

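View pics/scenec.png

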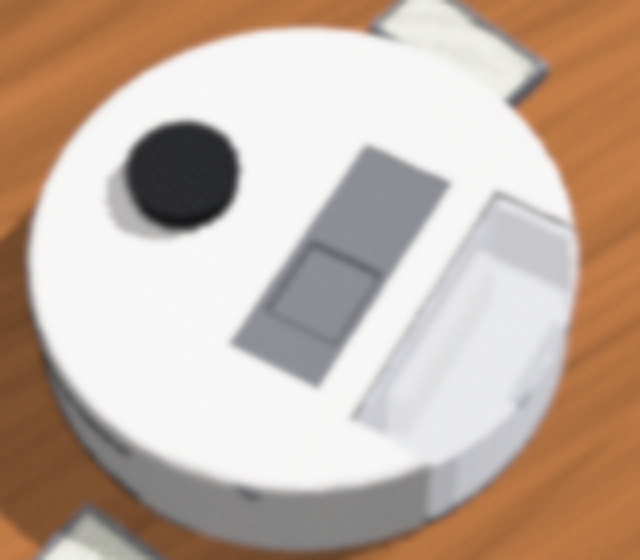

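The top crop shows the insert's corners at (202,398), (562,221), (631,351) and (270,530). A faint button outline has corners at about (381,329), (500,272), (549,374) and (434,430). The scene view shows the same outline.

```bash
cat > h.py <<'E'
import numpy as np
from scipy.spatial.transform import Rotation as R
C={"top":([507.07,316.04,234.28],[0.3322,0.0533,1.1756],[0.1014,-0.1223,-1.5804]),"scene":([531.41,320.77,240.55],[1.1084,-.3517,1.2406],[.5128,.288,.9473])}
def ray(c,u,v,z):
    (f,cx,cy),e,r=C[c];d=R.from_rotvec(r).apply([(u-cx)/f,-(v-cy)/f,-1.]);e=np.array(e)
    return e+d*(z-e[2])/d[2]
E
python3 - <<'E'
from h import *
def go(c,pts,sc,o,z):
    return np.array([ray(c,o[0]+x/sc,o[1]+y/sc,z) for x,y in pts])
for c,ins,but,sc,o in(("top",[(202,398),(562,221),(631,351),(270,530)],[(381,329),(500,272),(549,374),(434,430)],5,(230,145)),
  ("scene",[(367,146),(449,184),(319,386),(232,342)],[(315,242),(383,275),(336,343),(267,310)],4,(240,180))):
    I=go(c,ins,sc,o,.096);B=go(c,but,sc,o,.095)
    print(c,I.mean(0).round(4),B.mean(0).round(4))
    for P in(I,B): print([np.linalg.norm(P[i]-P[(i+1)%4]).round(4) for i in range(4)])
    a=max([I[1]-I[0],I[2]-I[1]],key=np.linalg.norm);
    if a[1]<0:a=-a
    print("y axis yaw",np.degrees(np.arctan2(-a[0],a[1])), "offset along y",(B.mean(0)-I.mean(0))@a/np.linalg.norm(a))
print("turret",ray("top",338.5,268,.119))
from rig import *
s=observe();m=R.from_rotvec(s["ee_rot"]).as_matrix();print(m.round(3))
E
```

```text
top [0.5182 0.0431 0.096 ] [0.5283 0.0218 0.095 ]
[np.float64(0.1745), np.float64(0.0646), np.float64(0.174), np.float64(0.0644)]
[np.float64(0.0576), np.float64(0.0496), np.float64(0.0555), np.float64(0.0498)]
y axis yaw 25.968558921803602 offset along y -0.023566198896957526
scene [0.5167 0.0442 0.096 ] [0.5285 0.0224 0.095 ]
[np.float64(0.061), np.float64(0.1704), np.float64(0.0624), np.float64(0.1702)]
[np.float64(0.0498), np.float64(0.0575), np.float64(0.0494), np.float64(0.0584)]
y axis yaw 26.44178804739449 offset along y -0.02476497720012371
turret [ 0.41176243 -0.00768905  0.119     ]
[[ 0.966  0.257 -0.   ]
 [ 0.257 -0.966  0.002]
 [ 0.    -0.002 -1.   ]]
```

The two cameras agree on yaw (26°) and on a button candidate about 24 mm toward −y. The insert-to-turret distance measures 118 mm, as specified. I'll shut the fingers and approach high.

arm_command --commands "0.04 -0.025 0 0 0 0;0.04 -0.025 0 0 0 0;0.04 -0.025 0 0 0 0;0.04 -0.025 0 0 0 0;0.04 -0.025 0 0 0 0;0.04 -0.025 0 0 0 0;0.04 -0.025 0 0 0 0;0.04 -0.025 0 0 0 0;0.04 -0.025 0 0 0 0;0.04 -0.025 0 0 0 0" --fingers -1 --force 20

```text
clock: 1.35
position: [0.5019, -0.297, 0.2251]
ee_rot: [-3.106, -0.394, 0.004]
contact_force: [-0.3, -0.9, 0.0]
finger_gap: 0.0001
```

arm_command --commands "0 0 0 0 0 -6;0 0 0 0 0 -5.7;0.02 -0.042 0.009 0 0 0;0.02 -0.042 0.009 0 0 0;0.02 -0.042 0.009 0 0 0;0.02 -0.042 0.009 0 0 0;0.02 -0.042 0.009 0 0 0;0.02 -0.042 0.009 0 0 0;0.02 -0.042 0.009 0 0 0;0.02 -0.042 0.009 0 0 0"

```text
clock: 2.6
position: [0.4922, 0.0889, 0.1519]
ee_rot: [-3.043, -0.718, 0.007]
contact_force: [0.3, -0.6, 0.1]
finger_gap: 0.0001
```

arm_command --commands "0 0 0 0 0 0;0 0 0 0 0 0"

```text
clock: 2.85
position: [0.4906, 0.0913, 0.1504]
ee_rot: [-3.041, -0.726, 0.012]
contact_force: [0.0, -0.2, 0.1]
finger_gap: -0.0005
```

```bash
cat > st.py <<'E'
from rig import *
from h import *
mid=np.array([.5175,.0437]);yaw=np.radians(26.2);X=np.array([np.cos(yaw),np.sin(yaw)]);Y=np.array([-X[1],X[0]])
s=observe();p=np.array(s["position"]);m=R.from_rotvec(s["ee_rot"]).as_matrix();d=p[:2]-mid
print("t",s["clock"],"pos",p.round(4),"vac x,y off",(d@X).round(4),(d@Y).round(4),"F",np.round(s["contact_force"],2))
print("tool yaw",np.degrees(np.arctan2(m[1,0],m[0,0])).round(2),"tilt z",m[:,2].round(4))
for n,yy in(("rigid",.04),("button",-.0242)):
    t=np.r_[mid+yy*Y,.105]; print(n,"tool shift",(m.T@(t-p)).round(4))
E
python3 st.py
```

```text
t 2.85 pos [0.4906 0.0913 0.1504] vac x,y off -0.0031 0.0546 F [ 0.04 -0.23  0.11]
tool yaw 26.87 tilt z [-0.011   0.0132 -0.9999]
rigid tool shift [0.0031 0.0154 0.0451]
button tool shift [0.0024 0.0796 0.044 ]
```

arm_command --commands "0.002 0.01 0.01 -0.9 0.2 -0.6;0.001 0.006 0.01 0 0 0;0 0 0.012 0 0 0;0 0 0.01 0 0 0;0 0 0 0 0 0;0 0 0 0 0 0"

```text
clock: 3.6
position: [0.5013, 0.074, 0.1045]
ee_rot: [3.054, 0.738, -0.002]
contact_force: [0.0, -1.1, 0.3]
finger_gap: -0.0003
```

```bash
python3 st.py
```

```text
t 3.6 pos [0.5013 0.074  0.1045] vac x,y off -0.0012 0.0344 F [ 0.03 -1.09  0.25]
tool yaw 27.17 tilt z [-1.4e-03 -5.0e-04 -1.0e+00]
rigid tool shift [ 0.0013 -0.0056 -0.0005]
button tool shift [ 0.0002  0.0586 -0.0005]
```

arm_command --commands "0.001 0 0.002 0 0 0.5;0 0 0.002 0 0 0.4;0 0 0.001 0 0 0;0 0 0.001 0 0 0"

```text
clock: 4.1
position: [0.503, 0.0749, 0.0994]
ee_rot: [3.059, 0.713, 0.002]
contact_force: [0.5, -1.0, -0.1]
finger_gap: 0.0004
```

arm_command --commands "0 0 0.001 0 0 0;0 0 0.0005 0 0 0"

```text
clock: 4.35
position: [0.5031, 0.0749, 0.0978]
ee_rot: [3.059, 0.713, 0.002]
contact_force: [0.1, 0.7, -0.2]
finger_gap: 0.0005
```

arm_command --commands "0 0 0.001 0 0 0;0 0 0.0007 0 0 0"

```text
clock: 4.6
position: [0.5031, 0.0749, 0.096]
ee_rot: [3.059, 0.713, 0.002]
contact_force: [-0.4, -1.2, -0.2]
finger_gap: 0.0001
```

arm_command --commands "0 0 0.0005 0 0 0"

```text
clock: 4.72
position: [0.503, 0.0749, 0.0955]
ee_rot: [3.059, 0.713, 0.002]
contact_force: [-0.1, 0.2, -0.4]
finger_gap: -0.0001
```

arm_command --commands "0 0 0.0005 0 0 0"

```text
clock: 4.85
position: [0.503, 0.0749, 0.0951]
ee_rot: [3.059, 0.713, 0.002]
contact_force: [-1.5, 0.8, 2.5]
finger_gap: -0.0
```

Contact at z=0.0951 with +2.5 N is the rigid insert, at the expected height. I'll lift 3 mm and go along to the candidate spot.

arm_command --commands "0 0 -0.003 0 0 0;0 0.02 0 0 0 0;0 0.02 0 0 0 0;0 0.018 0 0 0 0;0 0 0 0 0 0;0 0 0 0 0 0"

```text
clock: 5.6
position: [0.5312, 0.0177, 0.0984]
ee_rot: [3.059, 0.71, 0.003]
contact_force: [-0.9, 0.6, 0.8]
finger_gap: -0.0
```

```bash
python3 st.py
```

```text
t 5.6 pos [0.5312 0.0177 0.0984] vac x,y off 0.0008 -0.0294 F [-0.91  0.59  0.8 ]
tool yaw 26.14 tilt z [ 0.002 -0.001 -1.   ]
rigid tool shift [-0.0009 -0.0694 -0.0067]
button tool shift [-0.0008 -0.0052 -0.0066]
```

arm_command --commands "-0.0008 -0.0045 0.001 0 0 0;0 0 0.001 0 0 0;0 0 0.0008 0 0 0"

```text
clock: 5.98
position: [0.5276, 0.0227, 0.0951]
ee_rot: [3.059, 0.712, 0.001]
contact_force: [-1.0, -0.3, -0.5]
finger_gap: -0.0001
```

arm_command --commands "0 0 0.0008 0 0 0;0 0 0.0007 0 0 0"

```text
clock: 6.22
position: [0.5274, 0.0231, 0.0935]
ee_rot: [3.059, 0.714, 0.001]
contact_force: [0.2, -1.0, 0.1]
finger_gap: -0.0002
```

arm_command --commands "0 0 0.0007 0 0 0"

```text
clock: 6.35
position: [0.5274, 0.0231, 0.0929]
ee_rot: [3.059, 0.714, 0.001]
contact_force: [-1.2, -0.6, 2.2]
finger_gap: -0.0
```

arm_command --commands "0 0 0.0007 0 0 0"

```text
clock: 6.48
position: [0.5275, 0.0231, 0.0925]
ee_rot: [3.059, 0.714, 0.001]
contact_force: [-1.2, 0.0, 1.4]
finger_gap: -0.0002
```

The tip is already below the insert's face: it met the surface at z≈0.093 and is giving. That is the button, so I'll press on in small steps.

arm_command --commands "0 0 0.001 0 0 0;0 0 0.001 0 0 0"

```text
clock: 6.72
position: [0.5275, 0.0231, 0.0909]
ee_rot: [3.059, 0.714, 0.0]
contact_force: [-2.6, 0.5, 3.3]
finger_gap: 0.0001
```

arm_command --commands "0 0 0.001 0 0 0;0 0 0.0008 0 0 0"

```text
clock: 6.98
position: [0.5275, 0.0231, 0.0894]
ee_rot: [3.059, 0.714, 0.0]
contact_force: [-2.0, 0.7, 4.5]
finger_gap: 0.0001
```

Run:
```python
from rig import *
import cv2
a=snapshot("top")["img"][:,:,::-1];b=snapshot("scene")["img"][:,:,::-1]
cv2.imwrite("pics/p1.png",cv2.hconcat([cv2.resize(a[140:330,220:420],(400,380)),cv2.resize(b[170:330,230:400],(400,380))]))
print(observe()["position"],observe()["contact_force"])
```

```text
[0.527468   0.02310981 0.08942381] [-3.07983862 -0.03348383  3.77340319]
```

View pics/p1.png

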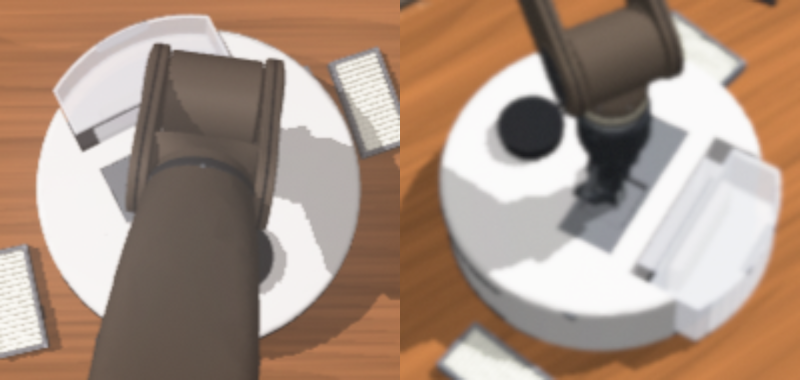

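The bin is out in both views: a dark gap shows at its inner edge (left panel about (90,140), right panel about (645,270)). I'll go straight up and away.

arm_command --commands "0 0 -0.003 0 0 0;0 0 -0.004 0 0 0;0 0 -0.01 0 0 0;0 0 -0.03 0 0 0;0 0 -0.04 0 0 0;0 0 -0.04 0 0 0;-0.01 0.05 0 0 0 0;-0.02 0.05 0 0 0 0;-0.02 0.05 0 0 0 0;-0.02 0.05 0 0 0 0;-0.02 0.05 0 0 0 0;-0.02 0.05 0 0 0 0"

```text
clock: 8.57
position: [0.565, -0.3008, 0.2266]
ee_rot: [3.05, 0.724, 0.016]
contact_force: [0.5, -0.1, 0.0]
finger_gap: -0.0001
```

arm_command --commands "-0.02 0.05 0 0 0 0;-0.02 0.05 0 0 0 0;-0.01 0.03 0 0 0 0;0 0 0 0 0 0;0 0 0 0 0 0;0 0 0 0 0 0"

```text
clock: 9.32
position: [0.5778, -0.447, 0.2283]
ee_rot: [3.05, 0.717, 0.018]
contact_force: [-0.0, 0.1, 0.2]
finger_gap: 0.0
```

Run:
```python
from rig import *
import cv2
a=snapshot("top")["img"][:,:,::-1];b=snapshot("scene")["img"][:,:,::-1]
cv2.imwrite("pics/f_top.png",a)
cv2.imwrite("pics/f_crop.png",cv2.resize(a[135:265,230:370],None,fx=4.5,fy=4.5,interpolation=cv2.INTER_CUBIC))
cv2.imwrite("pics/f_scene.png",b)
s=observe();print(s["clock"],s["position"],s["contact_force"],s["joint_velocities"])
```

```text
9.425 [ 0.57795223 -0.44691631  0.22844714] [ 0.1186527  -0.23067893 -0.23327033] [-0.00155264  0.00153848 -0.00230626 -0.00024039 -0.00302699 -0.00110328]
```

View pics/f_top.png

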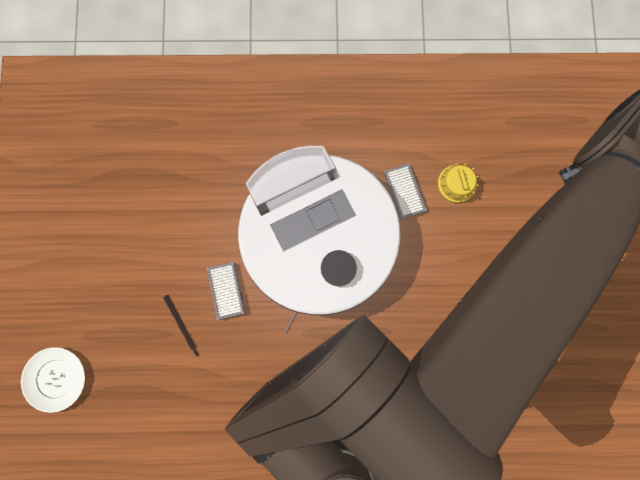

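View pics/f_crop.png

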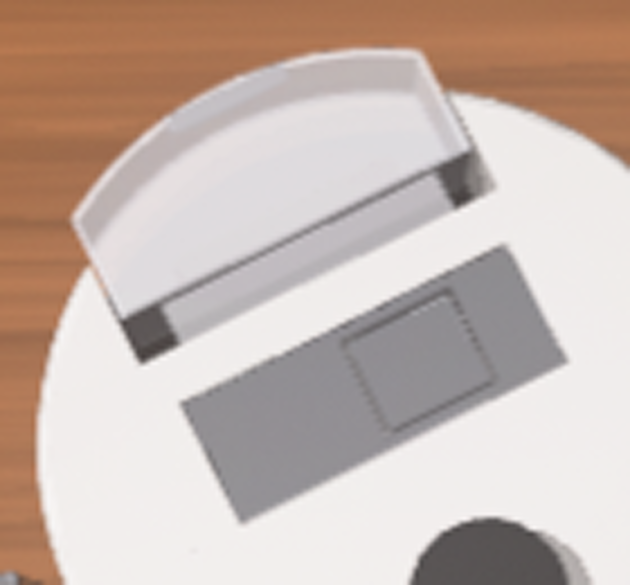

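View pics/f_scene.png

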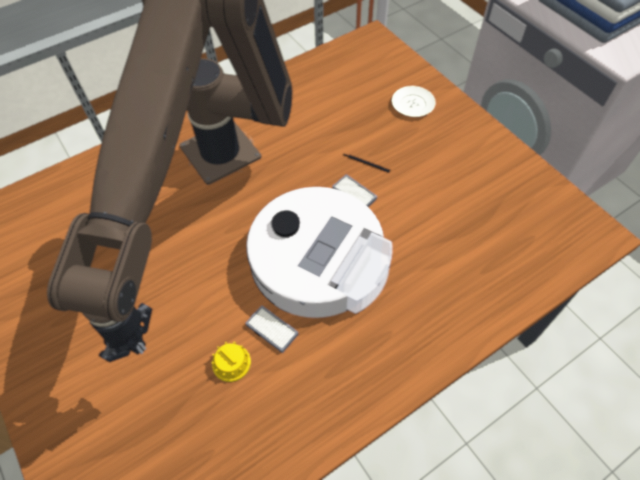

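The bin's inner corner moved from (140,362) to (122,320) in the crop, which is about 22 mm. The button's edges look as they did before pressing, and the loose parts are at their old pixels. Handing in.

```bash
python3 -c "
from rig import *
print(finish_job())"
```

```text
the job is handed in; nothing more can be done
None
```

The dust bin is released: it sprang out about 22 mm at the rim (0.023 m expected), and I left it there. I handed the job in at about 9.4 s of the 38 s allowed; no verdict came back.

- **Feeling for the button:** With the fingers shut, I touched the rigid insert first, at z = 0.095 m with about 2.5 N. I then moved along it to the faint button outline both cameras showed, about 24 mm toward −y. There the tip met a surface 2 mm lower that gave under about 2 N.
- **Pressing:** I pressed it in about 3.6 mm at about 4.5 N, and the cameras showed the bin spring out. Then I lifted straight up, let the button return and took the hand well away.
- **Last checks:** The button's outline looks as it did before pressing. The turret, both cassettes, the cyclone cap and the spudger are where they were. The arm was at rest with contact force near zero.

No check failed or disagreed. I judged the button's return from the picture only; it was not measured.

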